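# Blank off the keyed purge coupler

### The job

Close the empty purge-gas coupler with its red blanking plug: pull the coupler's blue sleeve back (down, towards the bench) until it stays back by itself, then take the plug from its park block and insert it gently, feeling for the keyways by turning it under light pressure and never forcing it, until it is fully home and the sleeve springs forward and locks it. Leave the plug locked upright in the coupler, let go, and do not disturb the jar or the small red bottle.

Things in the scene. Friction and masses are not known exactly. Their poses are not given: they have to be found in the camera images.
- coupler: Upright quick coupler fixed to the bench, mouth upwards, steel core with a blue sleeve round it; origin under the centre of its 90x90x8 mm aluminium base plate, z up. With the sleeve forward, two locking dogs bar the bore 9.5 mm below the mouth, so the plug cannot go in.
- coupler_mouth (a point): Centre of the core's mouth, 75 mm above the bench, z up. Bore 25.5 mm wide with a 2 mm chamfer; two opposite keyways 9 mm wide and 11 mm deep in the rim. They lie roughly along this x axis, but the core may be clocked up to 0.45 rad either way about z: the true angle is not reported. Lugs more than about 0.12 rad off the keyways land on the rim.
- sleeve (a joint): Travel of the sleeve (m): 0 = forward (up), as at the start; 0.010 = fully back (down), end stop. Its spring pushes forward with 3 N at 0, 5.5 N at 0.010. Pulled back to the stop it is caught inside and then stays by itself at about 0.007 when let go; it springs to 0 only when the plug is fully home.
- sleeve_flange (a point): Centre of the top face of the sleeve's flange, on the coupler's axis; it travels with the sleeve. Flange 56 mm in diameter, 5 mm thick, to push down on. Above it the sleeve is ribbed, 46 mm in diameter and 25 mm tall (grip it there); forward, its top is flush with the mouth and the flange top is 25 mm below the mouth.
- plug_grip (a point): Centre of the plug's red grip bar, z up along the plug's axis; at the start the plug stands upright in the park block. Bar 44 mm long along x, 18 mm wide along y (to grasp), 34 mm tall (17 mm above and below this point). Under it a steel flange, 40 mm in diameter, 4 mm thick, underside 21 mm below this point. Locked home, this point is 21 to 24 mm above the mouth.
- plug_tip (a point): Centre of the lower end of the plug's nose (24 mm in diameter, ring groove), 46.5 mm below plug_grip. Going in, a spring of 2.5 to 5 N resists from 8.5 mm below the mouth on, with a few N more of rubbing; locked home, the tip is 22.5 to 25.5 mm below the mouth, where the flange meets a hard stop.
- plug: The blanking plug, 63.5 mm tall, about 0.13 kg; origin at its tip, z up its axis. Two brass lugs stand out along +x and -x, in line with the grip bar: 6 mm wide, to 16 mm from the axis, their lower ends 16.5 mm above the tip. Lugs off the keyways land on the rim with the tip 16.5 mm below the mouth (plug_grip 30 mm above it).
- park_block: White block 70x70x35 mm, fixed to the bench, with a 36 mm hole from above in which the plug stands, its flange resting on the block's top; origin under its centre.
- nut_jar: Bystander: small white jar, 44 mm in diameter and 61 mm tall, standing loose behind the work; origin under its centre.
- threadlock_bottle: Bystander: small red bottle with a blue cap, 29 mm in diameter and 96 mm tall, standing loose behind the work; origin under its centre.
Things that resemble listed ones, but are neither listed nor needed, are in the scene too. What is shaped like the plug but black or green is not meant.

How it is judged:
On the way:
1. the sleeve stays pulled back by itself, with nothing holding it (value of joint sleeve above 0.005 m and contact force between each of the arm, the fingers and coupler below 0.2 N), for 0.2 s.
At the end, for the whole second after the job is handed in: The plug is upright (within 0.1 rad) and at rest in the coupler, its tip 20.5 to 28 mm below the mouth and within 4 mm of its axis, the sleeve sprung forward to within 2 mm of its end, and the robot clear of everything (value of joint sleeve below 0.002 m and horizontal distance between plug_tip and coupler_mouth below 0.004 m and z of plug_tip in the frame of coupler_mouth between -0.028 and -0.0205 m and angle between plug_grip's own z axis and vertical below 0.1 rad and linear speed of plug below 0.02 m/s); the robot touches nothing.
It fails at once if the plug is forced: more than 50 N between plug and coupler (contact force between plug and coupler above 50 N).
It fails at once if the jar is knocked over or pushed more than 30 mm (distance of nut_jar from where it was at the start of the episode above 0.03 m or angle between nut_jar's own z axis and vertical above 0.5 rad).
It fails at once if the small red bottle is knocked over or pushed more than 30 mm (distance of threadlock_bottle from where it was at the start of the episode above 0.03 m or angle between threadlock_bottle's own z axis and vertical above 0.5 rad).
It also fails if it takes over 64 s, if anything falls off the work surface, if the arm or the gripper's body presses on something with over 40 N, if the wrist force passes 120 N, or if a joint passes its speed limit or range.

### The arm

A 6-joint arm with a two-finger parallel gripper is mounted at the origin on a cart in front of the work surface, level with it; the furniture and walls round the work are solid. World frame = base frame: x ahead of the robot, y to its left, z up, the work surface at z = 0. Lengths are in m, angles in rad, forces in N, time in s.
With the tool pointing down it reaches from about 0.375 to 0.825 m from the base axis. Payload 5.5 kg.
Tool frame: the origin (TCP) lies midway between the tips of the shut fingers; the grasp point (between the pads) lies env.grip_depth behind it (env.grip_depth is the distance from the TCP to the grasp point, in m); z points along the fingers, y is the line along which they close (so a half turn about z gives the same grasp; the last joint's range is limited). The gripper opens to 85 mm and grips with 20 to 120 N. Pads are 22 mm wide; open, the fingers measure 114 mm over their backs; the gripper's body (76 mm by 85 mm) begins 54 mm behind the grasp point. The pads swing forward as they close: fully open they stand 13 mm farther back than shut.
Start: joints at [-1.339, 0.314, -0.047, 1.21, 0, 1.571], TCP at [0.138, -0.584, 0.231] pointing down, gripper open.
Joint ranges: [-2.67, 2.67], [-0.69, 1.73], [-1.03, 1.25], [-2.08, 2.16], [-1.42, 1.45], [-3.14, 3.14]. Speed limits (rad/s): [2.39, 2.39, 3.01, 3.14, 3.14, 3.14].

### API

Orientations are given as a unit quaternion [w, x, y, z].
In Python, from plant import telemetry, vision, workorder, env gives the robot as it stands.
- The arm moves only by the shell command python3 -m pendant 'ROWS' [OPENING]. ROWS is JSON, a list that holds one entry, the list of rows, each a list of 4 numbers: the shift along the tool's x, y, z in m, then the turn about the tool's z in degrees. In form: [[[tx, ty, tz, roll], ...]]. A call has 1 to 20 rows; each row shifts and turns the commanded pose from where the row before left it, along the tool's axes as they then stand; what a row does not reach is not made up. A row lasts 1/10 s, in which the tool goes at most 50 mm and 8.59 degrees, less where a joint would pass 70% of its speed; a pose out of reach is approached as far as the arm can. A call is refused whole if a number of a shift passes 0.05 or a number of a turn 8.59, either way. A call with a gripper value outside its range is refused whole. OPENING is the finger opening in m, from 0 to 0.0854, set as the call begins (- or left out, the last holds). The fingers move at their own pace and stop on an object; the grip force is fixed at half the most. Time passes only in rows, so rows that do not move let the fingers close. It gives the time, the measured TCP pose, the force, the opening and the grip force at its end, in the units of the state.
- telemetry.sense(): the state, without advancing time (a new reading comes with each control period).
- vision.snapshot(name): name is "scene" or "top"; returns a dict with "pixels" (400x640x3 uint8, red, green, blue), "fovy" (degrees; the focal length in pixels is half the picture's height over the tangent of half this angle, whatever the lens; pixels are square), "cx", "cy" (the principal point, pixels), "rvec" (rotation vector, rad) and "tvec" (3), from world to camera coordinates, as OpenCV has them. Camera axes: x right, y down, z forward; pixel columns grow to the right and rows downward; lengths in m; the calibration is good to about 2 mm. A picture is of the moment at which its call begins. There is no depth.
- workorder.hand_in(): hands the job in; it is judged then, once.
The state is a dict: "clock": time; "joint_positions": joint angles; "dq": joint speeds; "joint_efforts": joint torques, N m; "ee_pos": TCP position; "eef_rot": TCP orientation; "wrist_force": force on the tool from outside, world axes, zero at the start; "wrist_torque": the same for the moment, N m; "gripper_width": finger opening in m; "grasp_force": force on a finger pad.
Only numpy, scipy, OpenCV 4.12 (cv2) and the standard library are available. Lean on these libraries where they do the work, as an engineer would, in place of code of your own. Each camera call takes 0.05 s, during which the arm holds its last target. There are 200 camera calls.

## Working session

There is one attempt and no reset: what is moved stays moved. The work goes in short steps, Python scripts to look and compute and a shell command to move; the robot and the scene stay as the last step left them, time stands still between calls to the robot, and variables do not carry over. Pictures are saved under pics/ and viewed, at most 10 in all, crops included, and the job is handed in when it is done.

```bash
mkdir -p pics; ls
python3 - <<'E'
from plant import telemetry, vision, env
import cv2
print(telemetry.sense(), env.grip_depth)
for n in("scene","top"):
    s=vision.snapshot(n); cv2.imwrite(f"pics/{n}0.png",s["pixels"][:,:,::-1]); print(n,{k:v for k,v in s.items() if k!="pixels"})
E
```

```text
pics
{'clock': 0.0, 'joint_positions': array([-1.33896781e+00,  3.14227982e-01, -4.80658333e-02,  1.21019429e+00,
       -1.97901845e-05,  1.57080672e+00]), 'dq': array([ 0.00104229, -0.00108981, -0.00158794,  0.00096063,  0.00012524,
        0.00095744]), 'joint_efforts': array([ 8.55619983e-04, -5.39594471e+01,  3.39745080e+01,  1.92546670e-02,
        2.22573826e-04, -2.67115396e-07]), 'ee_pos': array([ 0.13771723, -0.58339575,  0.23043919]), 'eef_rot': array([-8.39067642e-04,  9.93289705e-01,  1.15649669e-01, -1.07664220e-04]), 'wrist_force': array([-0.66086756, -0.37739438,  0.68799972]), 'wrist_torque': array([ 0.03023454, -0.02693164,  0.0032848 ]), 'grasp_force': 0.0, 'gripper_width': 0.08525545159940556} 0.0187
scene {'fovy': 49.71289796360683, 'cx': 327.52818429196884, 'cy': 202.01839954835873, 'rvec': array([ 0.98637446, -2.54846077,  0.92914058]), 'tvec': array([0.45026687, 0.35728637, 0.65978866])}
top {'fovy': 47.8429216580906, 'cx': 317.51918592855054, 'cy': 198.2681515539426, 'rvec': array([ 2.17763938, -2.11000321,  0.20461541]), 'tvec': array([-0.02103362,  0.57347267,  0.85643421])}
```

View pics/scene0.png

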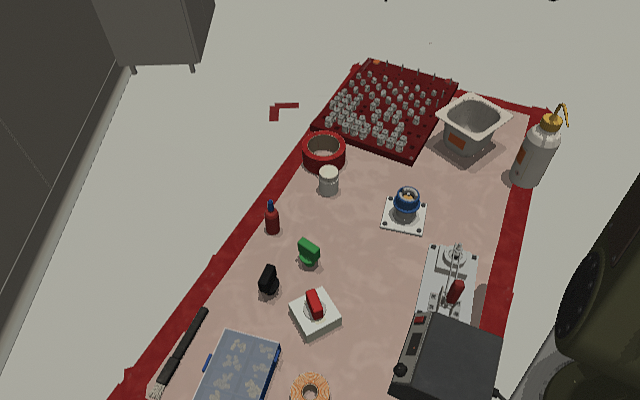

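View pics/top0.png

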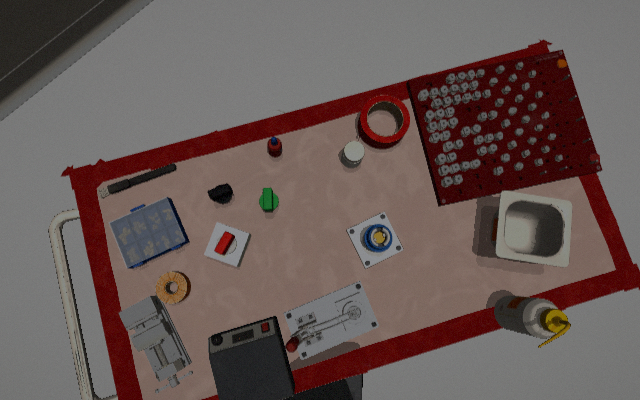

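The top view shows the red plug in its white park block at (226,243) and the coupler with blue ring at (378,237). The jar is at (353,153) and the bottle at (275,147). The lookalikes are a black plug at (220,193), a green plug at (268,200) and a red clamp handle at (292,345). Only the item at (226,243) is red, plug-shaped and in a white block. In the scene view it's at (314,304), and the coupler is at (406,203). Next I'll enlarge both.

```bash
cat > h.py <<'E'
import numpy as np, cv2
from plant import vision, telemetry
def cam(n):
    s=vision.snapshot(n); f=200/np.tan(np.radians(s["fovy"]/2))
    s["K"]=np.array([[f,0,s["cx"]],[0,f,s["cy"]],[0,0,1]]); s["R"]=cv2.Rodrigues(s["rvec"])[0]; return s
def plane(s,uv,z):
    d=s["R"].T@np.linalg.inv(s["K"])@np.array([*uv,1.]); c=-s["R"].T@s["tvec"]
    return c+d*(z-c[2])/d[2]
def proj(s,P): return cv2.projectPoints(np.array(P,float).reshape(-1,3),s["rvec"],s["tvec"],s["K"],None)[0].reshape(-1,2)
def tri(a,ua,b,ub):
    P=[s["K"]@np.c_[s["R"],s["tvec"]] for s in(a,b)]
    X=cv2.triangulatePoints(P[0],P[1],np.array(ua,float),np.array(ub,float))[:,0]; return X[:3]/X[3]
def crop(s,u,v,r,size=300):
    return cv2.resize(s["pixels"][v-r:v+r,u-r:u+r,::-1],(size,size),interpolation=cv2.INTER_CUBIC)
def blob(s,u,v,r,f):
    p=s["pixels"].astype(int); m=f(p[...,0],p[...,1],p[...,2]).astype(np.uint8)
    k=np.zeros_like(m);k[v-r:v+r,u-r:u+r]=1; m*=k
    n,l,st,c=cv2.connectedComponentsWithStats(m); i=1+np.argmax(st[1:,4]); 
    cn=max(cv2.findContours((l==i).astype(np.uint8),0,1)[0],key=cv2.contourArea)
    return c[i],st[i],cn
E
python3 - <<'E'
from h import *
a,b=cam("scene"),cam("top")
t=np.vstack([np.hstack([crop(a,314,306,30),crop(a,406,208,30)]),np.hstack([crop(b,228,244,30),crop(b,376,240,30)])])
cv2.imwrite("pics/crop1.png",t)
red=lambda r,g,bb:(r>110)&(g<70)&(bb<70)
blue=lambda r,g,bb:(bb>r+30)&(bb>60)
yel=lambda r,g,bb:(r>bb+45)&(g>bb+25)
for n,s,pl,co in(("scene",a,(314,302),(406,203)),("top",b,(226,243),(378,237))):
    c,st,cn=blob(s,*pl,25,red); print(n,"red",c,st,cv2.minAreaRect(cn), plane(s,c,.06))
    c,st,cn=blob(s,*co,25,blue); print("blue",c,st,cv2.minAreaRect(cn), plane(s,c,.07))
for n,s,lst in(("top",b,[((353,153),.06),((275,143),.09),((228,244),.035),((376,240),.008),((220,193),.06),((268,200),.06)]),):
    for uv,z in lst: print(uv,plane(s,uv,z).round(3))
E
```

```text
scene red [313.81531532 300.17117117] [306 289  17  24 222] ((313.82757568359375, 300.0689697265625), (23.026222229003906, 9.656157493591309), 68.19859313964844) [0.48313312 0.17342345 0.06      ]
blue [406.68393782 203.06217617] [393 187  27  26 193] ((406.5202331542969, 200.11849975585938), (26.457950592041016, 24.557235717773438), 8.746162414550781) [ 0.48913718 -0.10480523  0.07      ]
top red [222.74719101 242.69101124] [214 232  18  22 178] ((222.71542358398438, 242.62307739257812), (8.062257766723633, 22.20221710205078), 29.744882583618164) [0.47841675 0.17834995 0.06      ]
blue [377.13934426 238.40163934] [364 224  28  28 244] ((377.5, 237.5), (27.0, 27.0), 90.0) [ 0.49532079 -0.12018636  0.07      ]
(353, 153) [ 0.667 -0.072  0.06 ]
(275, 143) [0.673 0.084 0.09 ]
(228, 244) [0.478 0.172 0.035]
(376, 240) [ 0.497 -0.127  0.008]
(220, 193) [0.576 0.19  0.06 ]
(268, 200) [0.565 0.095 0.06 ]
```

View pics/crop1.png

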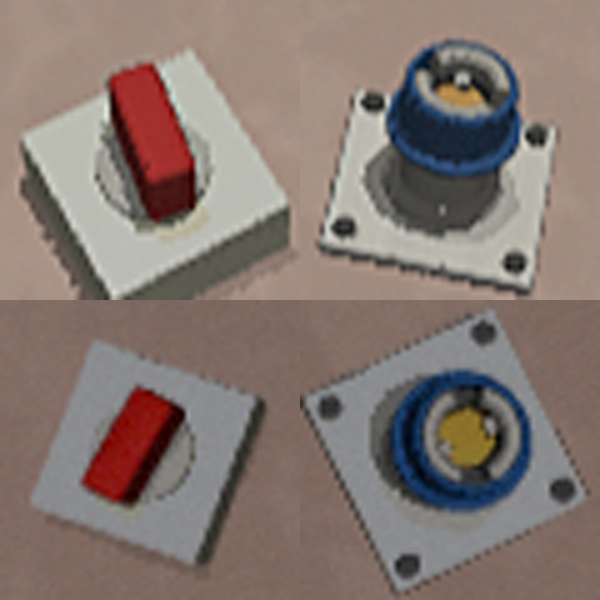

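The red bar stands in the white block's hole, so this is the right plug. The coupler's rim shows two dark keyways, at about (380,228) and (381,245) in the top view. Next I'll refine the centres.

Run:
```python
from h import *
a,b=cam("scene"),cam("top")
blue=lambda r,g,bb:(bb>r+30)&(bb>60)
res={}
for n,s,pl,co in(("scene",a,(314,302),(406,203)),("top",b,(226,243),(378,237))):
    S=4; p=cv2.resize(s["pixels"],None,fx=S,fy=S,interpolation=cv2.INTER_CUBIC).astype(int); r,g,bb=p[...,0],p[...,1],p[...,2]
    def win(m,c,R):
        k=np.zeros(m.shape,np.uint8); k[(c[1]-R)*S:(c[1]+R)*S,(c[0]-R)*S:(c[0]+R)*S]=1; return m.astype(np.uint8)*k
    un=lambda q:(np.array(q)+.5)/S-.5
    m=win((bb>r+30)&(bb>60),co,20)
    cs,h=cv2.findContours(m,cv2.RETR_CCOMP,1)
    hole=max([c for c,hh in zip(cs,h[0]) if hh[3]>=0],key=cv2.contourArea)
    e=cv2.fitEllipse(cv2.convexHull(hole)); c=un(e[0]); res[n,"m"]=c; print(n,"mouth",c,np.array(e[1])/S,plane(s,c,.075).round(4))
    # plate
    w=win((abs(r-bb)<25)&(r>115),pl,30)
    cn=max(cv2.findContours(w,0,1)[0],key=cv2.contourArea); q=cv2.minAreaRect(cn)
    red=win((r>110)&(g<80)&(bb<80),pl,25); rv=r[red>0]; print("red hist",np.histogram(rv,8))
    t,_=cv2.threshold(rv.astype(np.uint8).reshape(-1,1),0,255,cv2.THRESH_OTSU)
    top=win((r>t)&(g<80)&(bb<80),pl,25); cn=max(cv2.findContours(top,0,1)[0],key=cv2.contourArea)
    for nm,mm in(("bright",top),("all",red)):
        cn=max(cv2.findContours(mm,0,1)[0],key=cv2.contourArea)
        bx=np.array([plane(s,un(x),.073)[:2] for x in cv2.boxPoints(cv2.minAreaRect(cn))])
        print(nm,t,"c",bx.mean(0).round(4),"edges",[(round(float(np.hypot(*d)),4),round(float(np.arctan2(d[1],d[0])),3)) for d in np.diff(bx[:3],axis=0)])
    res[n,"r"]=un(cv2.minAreaRect(max(cv2.findContours(top,0,1)[0],key=cv2.contourArea))[0])
for k in"mr":print(k,tri(a,res["scene",k],b,res["top",k]))
# rectified mouth plane maps, 0.1mm/px ±35mm around mouth guess; and block top
M=plane(b,res["top","m"],.075); out=[]
for s in(a,b):
    for C,z in((M,.075),(np.array([.478,.172]),.073),):
        g=np.array([[C[0]+.035,C[1]+.035,z],[C[0]+.035,C[1]-.035,z],[C[0]-.035,C[1]-.035,z],[C[0]-.035,C[1]+.035,z]])
        H=cv2.getPerspectiveTransform(proj(s,g).astype(np.float32),np.float32([[0,0],[299,0],[299,299],[0,299]]))
        im=cv2.warpPerspective(s["pixels"][:,:,::-1],H,(300,300),flags=cv2.INTER_CUBIC); cv2.drawMarker(im,(150,150),(0,255,0),0,12); out.append(im)
cv2.imwrite("pics/rect1.png",np.vstack([np.hstack(out[:2]),np.hstack(out[2:])])); print("centre",M)
```

```text
scene mouth [394.25 200.5 ] [0.79056942 0.79056942] [ 0.5096 -0.0897  0.075 ]
red hist (array([ 117,  114,  136,  184,  240,  384, 2277,  113]), array([111.   , 119.125, 127.25 , 135.375, 143.5  , 151.625, 159.75 ,
       167.875, 176.   ]))
bright 146.0 c [0.4791 0.177 ] edges [(0.0164, -1.991), (0.0414, 2.661)]
all 146.0 c [0.4786 0.1774] edges [(0.0177, -1.982), (0.0434, 2.668)]
top mouth [379.89154053 236.53358459] [20.32813263 20.94591331] [ 0.4987 -0.1247  0.075 ]
red hist (array([ 191,  106,  127,  125,  241,  580, 1048,  413]), array([111.   , 115.125, 119.25 , 123.375, 127.5  , 131.625, 135.75 ,
       139.875, 144.   ]))
bright 127.0 c [0.478  0.1753] edges [(0.0401, -0.474), (0.0138, -2.067)]
all 127.0 c [0.4784 0.176 ] edges [(0.0433, -0.46), (0.0165, -2.053)]
m [ 0.51326832 -0.12444941  0.03824508]
r [0.47873371 0.17610429 0.07107152]
centre [ 0.4986654  -0.12470044  0.075     ]
```

View pics/rect1.png

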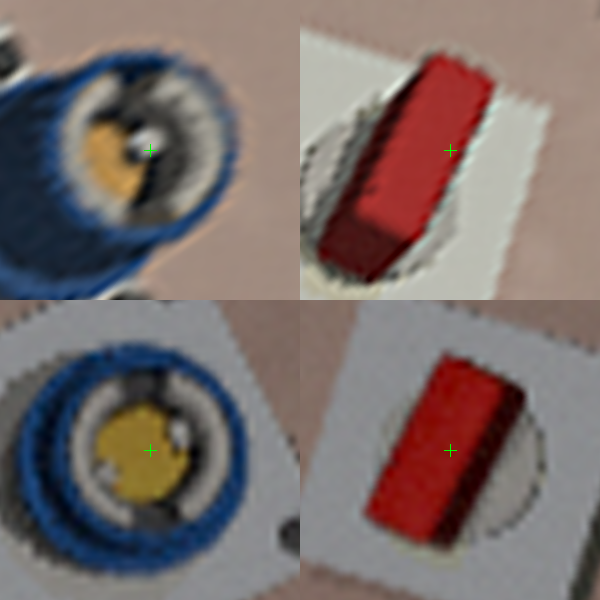

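In these rectified maps +x is up and +y is left, with the green cross at the map centre. The rim is centred on the cross to about 1 mm in both views, so the mouth is at about (0.499,-0.1247). Dark keyway gaps show at the top and bottom of the rim. The plug bar is centred near (0.4787,0.176), at about -0.468 rad. Next come the keyway angle and the obstacle heights.

Run:
```python
from h import *
a,b=cam("scene"),cam("top")
for n,ua,ub in(("spray",(551,121),(556,319)),("box corner",(500,362),(276,318)),("clampred",(456,288),(292,345)),("jar",(328,173),(353,150)),("bottle",(269,203),(275,139)),("bucket rim near",(440,105),(499,193))):
    print(n,tri(a,ua,b,ub).round(3))
C=np.array([.499,-.1247])
th=np.radians(np.arange(0,360,5))
for n,s in(("scene",a),("top",b)):
    g=s["pixels"].mean(2).astype(np.float32); v=0
    for R in(.016,.017,.018):
        q=proj(s,np.c_[C[0]+R*np.cos(th),C[1]+R*np.sin(th),0*th+.075]).astype(np.float32)
        v=v+cv2.remap(g,q[None,:,0],q[None,:,1],1)[0]/3
    print(n,[(int(round(np.degrees(t))),int(x)) for t,x in zip(th,v) if x<110], int(v.max()))
# plate orientation (top), corners by mask
p=b["pixels"].astype(int); m=((abs(p[...,0]-p[...,2])<22)&(p.sum(2)>330)).astype(np.uint8); k=np.zeros_like(m);k[205:275,340:412]=1
m=cv2.morphologyEx(m*k,cv2.MORPH_CLOSE,np.ones((5,5)))
cn=max(cv2.findContours(m,0,1)[0],key=cv2.contourArea)
q=np.array([plane(b,x,.008)[:2] for x in cv2.boxPoints(cv2.minAreaRect(cn))]); d=np.diff(q[:3],axis=0); print("plate",q.mean(0),np.hypot(*d.T),np.arctan2(d[:,1],d[:,0]))
```

```text
spray [ 0.361 -0.41   0.165]
box corner [0.264 0.064 0.053]
clampred [0.304 0.036 0.136]
jar [ 0.675 -0.072  0.053]
bottle [0.686 0.086 0.081]
bucket rim near [ 0.577 -0.332  0.14 ]
scene [(0, 47), (5, 43), (10, 35), (15, 29), (20, 39), (25, 81), (160, 97), (165, 73), (170, 63), (175, 64), (180, 68), (185, 67), (190, 67), (195, 73), (200, 86), (205, 106), (225, 104), (230, 101), (235, 101), (240, 109), (350, 90), (355, 61)] 152
top [(0, 35), (5, 43), (10, 42), (15, 43), (20, 46), (25, 70), (30, 94), (165, 89), (170, 63), (175, 51), (180, 51), (185, 51), (190, 47), (195, 36), (200, 30), (205, 61), (210, 108), (335, 108), (340, 108), (345, 62), (350, 32), (355, 21)] 127
plate [ 0.49905091 -0.1245946 ] [0.08875961 0.0904098 ] [-1.07752412 -2.66992938]
```

Plate centre (0.499,-0.1246) agrees with the mouth, and the keyways lie at about 6.5° in world axes. The spray bottle at (0.36,-0.41) is tall, so I'll rise first and then cross to the coupler.

```bash
python3 -m pendant '[[[0,0,-0.04,0],[0,0,-0.03,0],[0.035,-0.028,0,0],[0.035,-0.028,0,0],[0.035,-0.028,0,0],[0.035,-0.028,0,0],[0.035,-0.028,0,0],[0.035,-0.028,0,0],[0.035,-0.028,0,0],[0.035,-0.028,0,0],[0.035,-0.028,0,0],[0.035,-0.028,0,0],[0.035,-0.028,0,0],[0.035,-0.028,0,0],[0.035,-0.028,0,6.7],[0,0,0,0],[0,0,0,0]]]'
cat >> h.py <<'E'
def st(target=None):
    s=telemetry.sense(); w,x,y,z=s["eef_rot"]; R=np.array(__import__("scipy.spatial.transform",fromlist=["Rotation"]).Rotation.from_quat([x,y,z,w]).as_matrix())
    print("t",round(s["clock"],2),"p",s["ee_pos"].round(4),"yaw",round(float(np.degrees(np.arctan2(R[1,0],R[0,0]))),2),"tz",R[:,2].round(3),"F",s["wrist_force"].round(2),"T",s["wrist_torque"].round(3),"w",round(s["gripper_width"],4),"g",round(s["grasp_force"],1))
    if target is not None: print("tool shift",(R.T@(np.array(target)-s["ee_pos"])).round(4))
E
python3 -c "
from h import *; st([.499,-.1246,.10])"
```

```text
clock: 2.1
ee_pos: [0.4972, -0.1244, 0.3011]
eef_rot: [0.0, 0.998, 0.059, -0.0]
wrist_force: [0.2, -0.5, -0.0]
gripper_width: 0.0851
grasp_force: 0.0
t 2.1 p [ 0.4972 -0.1244  0.3011] yaw 6.77 tz [-0.001 -0.    -1.   ] F [ 0.2  -0.45 -0.02] T [-0.031 -0.009 -0.04 ] w 0.0851 g 0.0
tool shift [0.0019 0.0004 0.2011]
```

```bash
python3 -m pendant '[[[0.002,0,0.04,0],[0,0,0.04,0],[0,0,0.04,0],[0,0,0.04,0],[0,0,0.04,0],[0,0,0.03,0],[0,0,0.019,0],[0,0,0,0],[0,0,0,0]]]' && python3 -c "
from h import *; st([.499,-.1246,.052])" && python3 -m pendant '[[[0,0,0,0],[0,0,0,0],[0,0,0,0],[0,0,0,0],[0,0,0,0],[0,0,0,0],[0,0,0,0],[0,0,0,0]]]' 0.040 && python3 -c "
from h import *; st([.499,-.1246,.052])"
```

```text
clock: 3.0
ee_pos: [0.4986, -0.126, 0.0528]
eef_rot: [0.0, 0.998, 0.057, -0.0]
wrist_force: [0.5, 0.1, 1.0]
gripper_width: 0.0852
grasp_force: 0.0
t 3.0 p [ 0.4986 -0.126   0.0528] yaw 6.51 tz [-0. -0. -1.] F [0.53 0.09 1.04] T [-0.037 -0.002  0.042] w 0.0852 g 0.0
tool shift [ 0.0006 -0.0013  0.0008]
clock: 3.8
ee_pos: [0.4998, -0.1247, 0.0526]
eef_rot: [-0.0, 0.998, 0.058, 0.001]
wrist_force: [2.4, 3.9, 3.9]
gripper_width: 0.0441
grasp_force: 61.0
t 3.8 p [ 0.4998 -0.1247  0.0526] yaw 6.6 tz [ 0.001  0.001 -1.   ] F [2.37 3.9  3.86] T [ 0.795 -0.538 -0.014] w 0.0441 g 61.0
tool shift [-0.0008 -0.0002  0.0006]
```

```bash
python3 -m pendant '[[[0,0,0.002,0],[0,0,0.002,0],[0,0,0.002,0],[0,0,0.002,0],[0,0,0.001,0],[0,0,0,0]]]' && python3 -c "
from h import *; st()"; python3 -m pendant '[[[0,0,0.001,0],[0,0,0.001,0],[0,0,0,0],[0,0,0,0]]]' && python3 -c "
from h import *; st()"
```

```text
clock: 4.4
ee_pos: [0.4999, -0.1247, 0.044]
eef_rot: [-0.0, 0.998, 0.058, 0.001]
wrist_force: [0.6, 4.4, 10.9]
gripper_width: 0.0443
grasp_force: 61.9
t 4.4 p [ 0.4999 -0.1247  0.044 ] yaw 6.59 tz [ 0.002  0.001 -1.   ] F [ 0.55  4.37 10.89] T [ 1.112 -0.259  0.023] w 0.0443 g 61.9
clock: 4.8
ee_pos: [0.4999, -0.1247, 0.0438]
eef_rot: [-0.0, 0.998, 0.058, 0.001]
wrist_force: [-5.0, 7.3, 29.7]
gripper_width: 0.044
grasp_force: 64.0
t 4.8 p [ 0.4999 -0.1247  0.0438] yaw 6.59 tz [ 0.002  0.    -1.   ] F [-4.97  7.34 29.66] T [ 1.414  1.171 -0.005] w 0.044 g 64.0
```

```bash
python3 -m pendant '[[[0,0,0.001,0],[0,0,0,0],[0,0,0,0]]]' && python3 -c "
from h import *; st()"; python3 -m pendant '[[[0,0,-0.003,0],[0,0,0,0],[0,0,0,0]]]' && python3 -c "
from h import *; st()"
```

```text
clock: 5.1
ee_pos: [0.5, -0.1248, 0.0438]
eef_rot: [-0.0, 0.998, 0.057, 0.001]
wrist_force: [-8.0, 6.4, 38.7]
gripper_width: 0.0441
grasp_force: 64.9
t 5.1 p [ 0.5    -0.1248  0.0438] yaw 6.59 tz [ 0.003  0.    -1.   ] F [-8.02  6.44 38.74] T [1.597 1.858 0.041] w 0.0441 g 64.9
clock: 5.4
ee_pos: [0.4999, -0.1247, 0.044]
eef_rot: [-0.0, 0.998, 0.058, 0.001]
wrist_force: [1.1, 4.5, 10.2]
gripper_width: 0.044
grasp_force: 61.5
t 5.4 p [ 0.4999 -0.1247  0.044 ] yaw 6.6 tz [ 0.002  0.001 -1.   ] F [ 1.12  4.47 10.2 ] T [ 1.098 -0.277 -0.013] w 0.044 g 61.5
```

Hard stop reached. I'll relax 2 mm, let go, rise and look.

```bash
python3 -m pendant '[[[0,0,-0.002,0],[0,0,0,0]]]' && python3 -m pendant '[[[0,0,0,0],[0,0,0,0],[0,0,0,0],[0,0,0,0],[0,0,0,0],[0,0,0,0]]]' 0.085 && python3 -m pendant '[[[0,0,-0.02,0],[0,0,-0.04,0],[0,0,-0.045,0],[0,0,-0.045,0],[0,0.045,0,0],[0,0,0,0]]]'
python3 - <<'E'
from h import *
st([.4787,.1762,.2])
a,b=cam("scene"),cam("top")
cv2.imwrite("pics/c2.png",np.hstack([crop(a,406,208,30),crop(b,376,240,30)]))
E
```

```text
clock: 5.6
ee_pos: [0.4998, -0.1247, 0.0456]
eef_rot: [-0.0, 0.998, 0.058, 0.001]
wrist_force: [4.0, 4.8, 3.7]
gripper_width: 0.0441
grasp_force: 61.3
clock: 6.2
ee_pos: [0.4988, -0.125, 0.0452]
eef_rot: [0.0, 0.998, 0.057, -0.0]
wrist_force: [0.3, -0.2, -0.1]
gripper_width: 0.0849
grasp_force: 0.0
clock: 6.8
ee_pos: [0.5061, -0.1734, 0.1974]
eef_rot: [0.002, 0.998, 0.056, 0.002]
wrist_force: [0.8, -0.0, -0.8]
gripper_width: 0.0852
grasp_force: 0.0
t 6.8 p [ 0.5061 -0.1734  0.1974] yaw 6.41 tz [ 0.005 -0.004 -1.   ] F [ 0.76 -0.02 -0.8 ] T [ 0.043  0.018 -0.046] w 0.0852 g 0.0
tool shift [ 0.0118 -0.3504 -0.004 ]
```

View pics/c2.png

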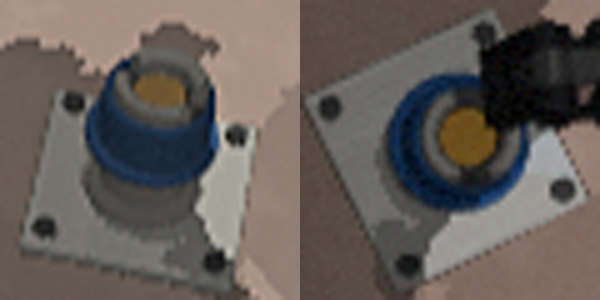

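The core now stands proud of the blue sleeve and the dogs are withdrawn, so the sleeve is latched back. On to the plug.

```bash
python3 -m pendant '[[[0.0012,-0.035,0,0],[0.0012,-0.035,0,0],[0.0012,-0.035,0,0],[0.0012,-0.035,0,0],[0.0012,-0.035,0,0],[0.0012,-0.035,0,0],[0.0012,-0.035,0,0],[0.0012,-0.035,0,0],[0.0012,-0.035,0,0],[0.001,-0.035,0,0],[0,0,0.01,6.7],[0,0,0.01,6.7],[0,0,0.01,6.7],[0,0,0.01,6.7],[0,0,0.01,6.7],[0,0,0,0],[0,0,0,0]]]' && python3 -c "
from h import *; st([.4787,.1762,.043])"
```

```text
clock: 8.6
ee_pos: [0.4771, -0.0253, 0.1483]
eef_rot: [-0.091, 0.992, -0.089, -0.024]
wrist_force: [-0.4, -0.3, 0.5]
gripper_width: 0.0849
grasp_force: 0.0
t 8.6 p [ 0.4771 -0.0253  0.1483] yaw -9.97 tz [-0.032  0.184 -0.982] F [-0.44 -0.34  0.47] T [-0.136 -0.038  0.005] w 0.0849 g 0.0
tool shift [-0.0264 -0.1768  0.1404]
```

Run:
```python
from h import *
s=telemetry.sense(); print(s["joint_positions"].round(3),s["dq"].round(3),s["joint_efforts"].round(1))
for n in("scene","top"): cv2.imwrite(f"pics/{n}3.png",cam(n)["pixels"][:,:,::-1])
a,b=[cv2.imread(f"pics/{n}3.png") for n in("scene","top")]
cv2.imwrite("pics/both3.png",cv2.resize(np.vstack([a,b]),(480,600)))
```

```text
[-0.175  0.191 -0.418  1.027  0.176  3.141] [ 0.036 -0.011  0.011 -0.001  0.001  0.   ] [ -1.2 -42.4  30.2   0.7   0.6   0. ]
```

View pics/both3.png

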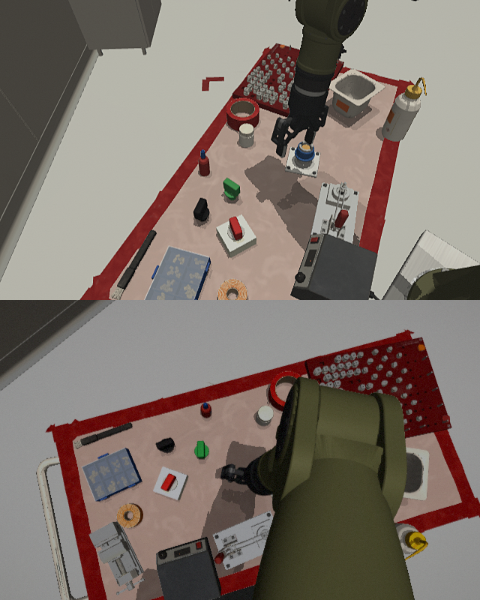

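The last joint is at its limit, so nothing was hit. The tool's yaw needs the equivalent half-turn, so I'll unroll the other way.

```bash
python3 -m pendant '[[[0,0,-0.02,-8.2],[0,0,-0.02,-8.2],[0,0,0,-8.2],[0,0,0,-8.2],[0,0,0,-8.2],[0,0,0,-8.2],[0,0,0,0]]]' && python3 -c "
from h import *; st([.4787,.1762,.2]);print(telemetry.sense()['joint_positions'])"
```

```text
clock: 9.4
ee_pos: [0.4789, -0.0308, 0.1883]
eef_rot: [-0.092, 0.938, 0.334, 0.016]
wrist_force: [-0.1, 0.8, -0.4]
gripper_width: 0.0848
grasp_force: 0.0
t 9.4 p [ 0.4789 -0.0308  0.1883] yaw 38.75 tz [-0.031  0.183 -0.983] F [-0.06  0.8  -0.35] T [-0.219 -0.062  0.003] w 0.0848 g 0.0
tool shift [ 0.1299 -0.1594  0.0265]
[-0.18478193  0.16521984 -0.35167704  1.11940376  0.17524516  2.26732833]
```

The roll limit left a 0.18 rad tilt in the commanded pose. The same effect at the opposite limit should tilt it back, so I'll roll there and approach it in small steps.

```bash
python3 -m pendant '[[[0.025,-0.031,0,0],[0,0,0,-8.5],[0,0,0,-8.5],[0,0,0,-8.5],[0,0,0,-8.5],[0,0,0,-8.5],[0,0,0,-8.5],[0,0,0,-8.5],[0,0,0,-8.5],[0,0,0,-8.5],[0,0,0,-8.5],[0,0,0,-8.5],[0,0,0,-8.5],[0,0,0,-8.5],[0,0,0,-8.5],[0,0,0,-8.5],[0,0,0,-8.5],[0,0,0,-8.5],[0,0,0,-8.5],[0,0,0,-8.5]]]' >/dev/null && python3 -m pendant '[[[0,0,0,-8.5],[0,0,0,-8.5],[0,0,0,-8.5],[0,0,0,-8.5],[0,0,0,-8.5],[0,0,0,-8.5],[0,0,0,-8.5],[0,0,0,-8.5],[0,0,0,-8.5],[0,0,0,-8.5],[0,0,0,-8.5],[0,0,0,-8.5],[0,0,0,-8.5],[0,0,0,-8.5],[0,0,0,-8.5],[0,0,0,-8.5],[0,0,0,-5],[0,0,0,0]]]'  >/dev/null && python3 -c "
from h import *; st();print(telemetry.sense()['joint_positions'])"
```

```text
t 13.2 p [0.4787 0.0079 0.1954] yaw -18.15 tz [-0.032  0.183 -0.983] F [-0.54  0.18 -0.05] T [-0.198 -0.026 -0.037] w 0.0852 g 0.0
[-0.10742119  0.14667318 -0.35676691  1.11929307  0.17983764 -2.92961987]
```

```bash
python3 -m pendant '[[[0,0,0,-6],[0,0,0,-5],[0,0,0,-4],[0,0,0,-4],[0,0,0,0]]]' >/dev/null && python3 -c "
from h import *; st();print(telemetry.sense()['joint_positions'].round(3))";python3 -m pendant '[[[0,0,0,-5],[0,0,0,-5],[0,0,0,0]]]' >/dev/null && python3 -c "
from h import *; st();print(telemetry.sense()['joint_positions'].round(3))"
```

```text
t 13.7 p [0.4802 0.0395 0.1953] yaw -1.77 tz [-0.026  0.157 -0.987] F [-0.01 -0.45 -0.21] T [-0.186 -0.037  0.013] w 0.085 g 0.0
[-0.026  0.135 -0.367  1.099  0.157 -3.136]
t 14.0 p [0.4777 0.0824 0.1952] yaw 4.8 tz [-0.016  0.121 -0.993] F [ 0.83  0.51 -0.01] T [-0.167 -0.02  -0.014] w 0.0849 g 0.0
[ 0.088  0.12  -0.38   1.076  0.122 -3.138]
```

It works: the tilt is coming off. I'll continue, drifting back in y at the same time.

```bash
python3 -m pendant '[[[0,0.03,0,-5],[0,0.03,0,-5],[0,0.03,0,-5],[0,0,0,0]]]' >/dev/null && python3 -c "
from h import *; st();print(telemetry.sense()['joint_positions'].round(3))"
```

```text
t 14.4 p [0.4709 0.1015 0.1866] yaw 11.06 tz [ 0.009  0.026 -1.   ] F [-0.02 -0.28  0.73] T [-0.034 -0.017 -0.011] w 0.0855 g 0.0
[ 0.196  0.104 -0.413  1.039  0.024 -3.139]
```

```bash
python3 -m pendant '[[[0.004,0.028,0,-4],[0,0,0,0]]]' >/dev/null && python3 -c "
from h import *; st();print(telemetry.sense()['joint_positions'].round(3))"
```

```text
t 14.6 p [0.4743 0.1054 0.1863] yaw 12.63 tz [ 0.017 -0.001 -1.   ] F [0.11 0.15 0.62] T [ 0.052  0.02  -0.037] w 0.085 g 0.0
[ 0.222  0.111 -0.406  1.038 -0.005 -3.14 ]
```

```bash
python3 -m pendant '[[[0,0,0,8.44],[0.0048,-0.035,0,0],[0.0048,-0.035,0,0],[0,0,0,8.44],[0,0,0,8.44],[0,0,0,8.44],[0,0,0,8.44],[0,0,0,8.44],[0,0,0,8.44],[0,0,0,8.44],[0,0,0,8.44],[0,0,0,8.44],[0,0,0,8.44],[0,0,0,8.44],[0,0,0,8.44],[0,0,0,8.44],[0,0,0,8.44],[0,0,0,8.44],[0,0,0,8.44],[0,0,0,8.44]]]' >/dev/null; python3 -m pendant '[[[0,0,0,8.44],[0,0,0,8.44],[0,0,0,8.44],[0,0,0,8.44],[0,0,0,8.44],[0,0,0,8.44],[0,0,0,8.44],[0,0,0,8.44],[0,0,0,0],[0,0,0,0]]]' >/dev/null; python3 -c "
from h import *; st([.4787,.1762,.1]);print(telemetry.sense()['joint_positions'].round(3))"
```

```text
t 17.6 p [0.4785 0.1755 0.1862] yaw 153.34 tz [ 0.017 -0.001 -1.   ] F [-0.07 -0.29 -0.44] T [-0.055  0.054  0.005] w 0.0851 g 0.0
tool shift [0.0014 0.0001 0.0862]
[ 0.356  0.156 -0.354  1.046 -0.007  0.821]
```

```bash
python3 -m pendant '[[[0.0023,0,0.04,0],[0,0,0.04,0],[0,0,0.03,0],[0,0,0.02,0],[0,0,0.012,0],[0,0,0,0]]]' >/dev/null; python3 -c "
from h import *; st([.4787,.1762,.044])"; python3 -m pendant '[[[0,0,0,0],[0,0,0,0],[0,0,0,0],[0,0,0,0],[0,0,0,0],[0,0,0,0],[0,0,0,0],[0,0,0,0],[0,0,0,0],[0,0,0,0]]]' 0.01;python3 -c "
from h import *; st([.4787,.1762,.044])
a,b=cam('scene'),cam('top')
cv2.imwrite('pics/c4.png',np.hstack([crop(a,314,295,40),crop(b,228,244,40)]))"
```

```text
t 18.2 p [0.4775 0.1762 0.0428] yaw 153.27 tz [ 0.014 -0.002 -1.   ] F [-0.06  0.5  -0.41] T [-0.004 -0.009  0.   ] w 0.0848 g 0.0
tool shift [-0.0011  0.0006 -0.0012]
clock: 19.2
ee_pos: [0.479, 0.1769, 0.0449]
eef_rot: [0.009, 0.232, 0.973, 0.002]
wrist_force: [-1.1, -1.7, 6.6]
gripper_width: 0.0173
grasp_force: 58.6
t 19.2 p [0.479  0.1769 0.0449] yaw 153.21 tz [ 0.018 -0.001 -1.   ] F [-1.06 -1.73  6.59] T [-0.16  0.32 -0.07] w 0.0173 g 58.6
tool shift [-0.     -0.0007  0.0009]
```

View pics/c4.png

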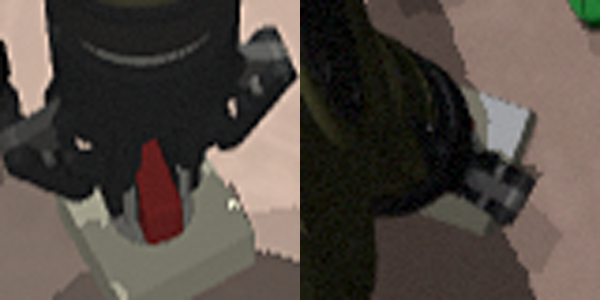

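The bar is gripped squarely, and the top-face position agrees with the TCP. Now lift, carry and turn to the keyway angle.

```bash
python3 -m pendant '[[[0,0,-0.01,0],[0,0,-0.02,0],[0,0,-0.035,0],[0,0,-0.04,0],[-0.022,-0.0372,0,0],[-0.022,-0.0372,0,0],[-0.022,-0.0372,0,0],[-0.022,-0.0372,0,0],[-0.022,-0.0372,0,0],[-0.022,-0.0372,0,0],[-0.022,-0.0372,0,0],[0,0,0,-8.3],[0,0,0,-8.3],[0,0,0,-8.3],[0,0,0,-8.5],[0,0,0,0],[0,0,0,0]]]'; python3 -c "
from h import *; st([.499,-.1247,.115]);print(telemetry.sense()['joint_positions'].round(3))
a,b=cam('scene'),cam('top')
cv2.imwrite('pics/c5.png',np.hstack([crop(a,406,190,40),crop(b,376,240,40)]))"
```

```text
clock: 21.0
ee_pos: [0.4967, -0.125, 0.1499]
eef_rot: [0.008, -0.056, 0.998, -0.001]
wrist_force: [0.2, 0.0, -1.4]
gripper_width: 0.0171
grasp_force: 59.0
t 21.0 p [ 0.4967 -0.125   0.1499] yaw -173.59 tz [ 0.016 -0.001 -1.   ] F [ 0.18  0.02 -1.35] T [0.06  0.034 0.019] w 0.0171 g 59.0
tool shift [-0.0017  0.0001  0.035 ]
[-0.249  0.186 -0.405  0.964  0.003 -0.36 ]
```

View pics/c5.png

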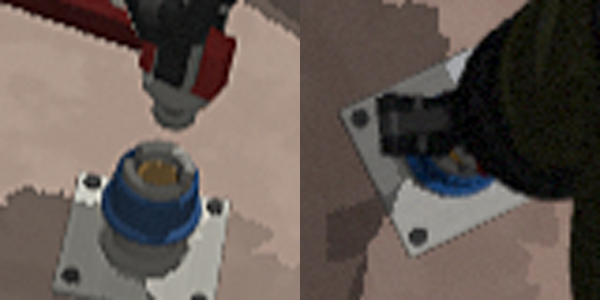

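The plug is upright above the mouth, roughly centred, with the sleeve still back. Correct x by 1 mm and descend.

```bash
python3 -m pendant '[[[-0.0011,0,0.02,0],[0,0,0.015,0],[0,0,0,0],[0,0,0,0]]]'; python3 -c "
from h import *; st([.499,-.1247,.112])"; python3 -m pendant '[[[0,0,0.002,0],[0,0,0.002,0],[0,0,0.002,0],[0,0,0.002,0],[0,0,0,0]]]' ;python3 -c "
from h import *; st([.499,-.1247,.112])"
```

```text
clock: 21.5
ee_pos: [0.4983, -0.1248, 0.1149]
eef_rot: [0.008, -0.057, 0.998, -0.001]
wrist_force: [0.3, 0.4, -1.2]
gripper_width: 0.017
grasp_force: 59.0
t 21.5 p [ 0.4983 -0.1248  0.1149] yaw -173.44 tz [ 0.016 -0.001 -1.   ] F [ 0.25  0.42 -1.2 ] T [-0.016  0.01   0.017] w 0.017 g 59.0
tool shift [-0.0006  0.0001  0.0029]
clock: 22.0
ee_pos: [0.4985, -0.1249, 0.1065]
eef_rot: [0.008, -0.058, 0.998, -0.001]
wrist_force: [0.1, 0.4, -1.0]
gripper_width: 0.0171
grasp_force: 59.0
t 22.0 p [ 0.4985 -0.1249  0.1065] yaw -173.39 tz [ 0.016 -0.001 -1.   ] F [ 0.14  0.37 -0.96] T [-0.068  0.025  0.015] w 0.0171 g 59.0
tool shift [-0.0006  0.0001 -0.0054]
```

```bash
python3 -m pendant '[[[-0.0004,0,0.002,0],[0,0,0.002,0],[0,0,0.002,0],[0,0,0.002,0],[0,0,0.002,0],[0,0,0,0]]]' >/dev/null; python3 -c "
from h import *; st([.499,-.1247,.0939])"; python3 -m pendant '[[[0,0,0.001,0],[0,0,0.001,0],[0,0,0.001,0],[0,0,0,0]]]' >/dev/null ;python3 -c "
from h import *; st([.499,-.1247,.09])"
```

```text
t 22.6 p [ 0.4992 -0.1246  0.097 ] yaw -173.38 tz [ 0.017 -0.    -1.   ] F [-2.38  1.63  3.94] T [0.411 0.398 0.015] w 0.0172 g 59.7
tool shift [ 0.0003 -0.0001  0.0031]
t 23.0 p [ 0.4992 -0.1246  0.0939] yaw -173.38 tz [ 0.017 -0.    -1.   ] F [-3.    2.08  4.83] T [0.551 0.556 0.006] w 0.0172 g 60.0
tool shift [ 0.0003 -0.0001  0.0039]
```

```bash
python3 -m pendant '[[[0,0,0.001,0],[0,0,0.001,0],[0,0,0,0]]]' >/dev/null; python3 -c "
from h import *; st()"; python3 -m pendant '[[[0,0,0.001,0],[0,0,0,0]]]' >/dev/null ;python3 -c "
from h import *; st()"
```

```text
t 23.3 p [ 0.4992 -0.1246  0.092 ] yaw -173.38 tz [ 0.017 -0.    -1.   ] F [-1.72  1.36  5.26] T [ 0.54   0.597 -0.001] w 0.0168 g 60.1
t 23.5 p [ 0.4992 -0.1246  0.091 ] yaw -173.38 tz [ 0.016 -0.    -1.   ] F [-2.14  2.29  5.88] T [0.554 0.6   0.009] w 0.0171 g 60.1
```

The tip is 19 mm down at only about 6 N, so the lugs have entered the keyways. Continue gently.

```bash
python3 -m pendant '[[[0,0,0.001,0],[0,0,0.001,0],[0,0,0.001,0],[0,0,0,0]]]' >/dev/null; python3 -c "
from h import *; st()"; python3 -m pendant '[[[0,0,0.001,0],[0,0,0.001,0],[0,0,0,0]]]' >/dev/null ;python3 -c "
from h import *; st()"
```

```text
t 23.9 p [ 0.4992 -0.1247  0.0878] yaw -173.38 tz [ 0.016 -0.    -1.   ] F [-2.3   1.84  4.19] T [ 0.564  0.548 -0.022] w 0.0168 g 59.8
t 24.2 p [ 0.4993 -0.1246  0.0857] yaw -173.38 tz [ 0.016 -0.    -1.   ] F [-2.36  2.52  4.59] T [ 0.581  0.553 -0.032] w 0.017 g 59.8
```

```bash
python3 -m pendant '[[[0,0,0.001,0],[0,0,0,0]]]' >/dev/null; python3 -c "
from h import *; st()"; python3 -m pendant '[[[0,0,0.0005,0],[0,0,0.0005,0],[0,0,0,0],[0,0,0,0]]]' >/dev/null ;python3 -c "
from h import *; st()
a,b=cam('scene'),cam('top')
cv2.imwrite('pics/c6.png',np.hstack([crop(a,406,195,35),crop(b,376,240,35)]))"
```

```text
t 24.4 p [ 0.4993 -0.1247  0.0849] yaw -173.38 tz [ 0.016 -0.    -1.   ] F [-3.46  1.95  7.05] T [ 0.642  0.772 -0.042] w 0.0171 g 60.0
t 24.8 p [ 0.4993 -0.1247  0.0849] yaw -173.38 tz [ 0.017 -0.    -1.   ] F [-6.14  3.29 15.21] T [0.875 1.449 0.021] w 0.0171 g 61.6
```

View pics/c6.png

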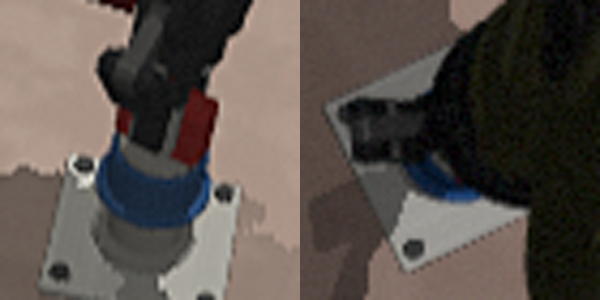

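It's on the hard stop at the expected depth, and the blue sleeve has risen to the plug's flange. Relax, let go, retreat and check.

```bash
python3 -m pendant '[[[0,0,-0.001,0],[0,0,0,0]]]' >/dev/null; python3 -m pendant '[[[0,0,0,0],[0,0,0,0],[0,0,0,0],[0,0,0,0],[0,0,0,0],[0,0,0,0]]]' 0.07 >/dev/null; python3 -m pendant '[[[0,0,-0.01,0],[0,0,-0.03,0],[0,0,-0.04,0],[0,0,-0.04,0],[0,0,-0.03,0],[0.045,0,0,0],[0.045,0,0,0],[0,0,0,0],[0,0,0,0]]]'
python3 - <<'E'
from h import *
a,b=cam('scene'),cam('top')
st()
S=4
out=[]
for s,(u,v),z in((a,(406,200),0),(b,(376,240),0)): out.append(crop(s,u,v,30))
cv2.imwrite('pics/c7.png',np.hstack(out))
red=lambda r,g,bb:(r>90)&(g<70)&(bb<70)
P={}
for n,s,co in(("scene",a,(406,190)),("top",b,(378,237))):
    c,t,cn=blob(s,*co,25,red); P[n]=c; print(n,c,t,plane(s,c,.11).round(4))
print(tri(a,P["scene"],b,P["top"]).round(4))
E
```

```text
clock: 26.6
ee_pos: [0.4073, -0.1353, 0.2343]
eef_rot: [0.009, -0.057, 0.998, -0.001]
wrist_force: [0.8, -0.0, 0.8]
gripper_width: 0.0699
grasp_force: 0.0
t 26.7 p [ 0.4086 -0.1354  0.234 ] yaw -173.39 tz [ 0.018 -0.001 -1.   ] F [ 0.66 -0.3  -0.17] T [-0.06  -0.031  0.046] w 0.0701 g 0.0
scene [410.11029412 180.44117647] [400 174  22  14 136] [ 0.5027 -0.1262  0.11  ]
top [383.38461538 233.76923077] [378 223  11  23 195] [ 0.5009 -0.1255  0.11  ]
[ 0.5013 -0.1249  0.1118]
```

View pics/c7.png

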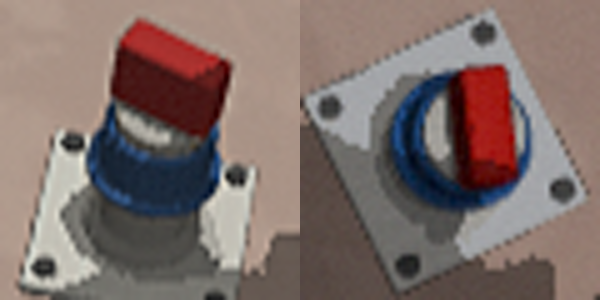

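The plug stands upright and seated. The lower edge of the blue sleeve is back at row 212.6, against 212.4 at the start and 215.4 when it was pulled back, so it has sprung forward. The robot is clear.

```bash
python3 -c "
from plant import workorder; print(workorder.hand_in())"
```

```text
the job is handed in; nothing more can be done
None
```

The red plug is seated upright in the coupler and the sleeve has sprung forward over it. The robot is clear and the job was handed in at about 27 s; no verdict came back, so I'm going by the camera check.

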